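# Start the hob under the saucepan

## Task

Start the induction hob under the lidded saucepan and lock it: with a fingertip press the on/off key, then the key of the zone the saucepan stands on, then the plus key, then the lock key, each lightly until it goes down but not hard against its stop, letting each one up before the next. Press no other key, do not lift or shift the hob or the pans, and leave the jug and the mill alone.

Things in the scene. Friction and masses are not known exactly. Their poses are not given: they have to be found in the camera images.
- hob: two-zone tabletop induction hob, loose, 6 kg: 370 (x) by 600 (y) by 62 mm high. Origin: centre of its underside; +x to its rear, +y to its left as seen from the controls (facing the robot), z up. Flat top: front 90 mm is a steel control panel with six black push keys in a row 143 mm in front of the centre, at least 90 mm apart; behind is black glass with two white rings (zones)
- left_zone (a point): centre of the left cooking zone (white ring 190 mm across) on the glass, hob frame (45, 150, 62) mm
- right_zone (a point): centre of the right cooking zone, hob frame (45, -150, 62) mm
- lock_key_top (a point): the top of the lock key, at the left-hand end of the row; hob frame (-143, 240) mm, centre of the cap's flat top, 9 mm above the control panel and 71 mm above the worktop when up; round black cap, 22 mm across, with a white padlock mark
- lock_key (a joint): travel of the lock key: 0 up, 0.0075 m fully down, against a hard stop. It counts as pressed from 0.003 m; 0.004 to 0.006 is a light press. A spring pushes it up: 2 N starts it, 4.4 N holds it at 0.003, 6 N at 0.005, 8 N fully down
- left_key_top (a point): the top of the left zone's key, in front of the left zone, second from the left; hob frame (-143, 150) mm, centre of the cap's flat top, 9 mm above the control panel and 71 mm above the worktop when up; square black cap, 24 mm, with a white ring mark
- left_key (a joint): travel of the left zone's key: 0 up, 0.0075 m fully down, against a hard stop. It counts as pressed from 0.003 m; 0.004 to 0.006 is a light press. A spring pushes it up: 2 N starts it, 4.4 N holds it at 0.003, 6 N at 0.005, 8 N fully down
- less_key_top (a point): the top of the minus key, just left of the display window, third from the left; hob frame (-143, 55) mm, centre of the cap's flat top, 9 mm above the control panel and 71 mm above the worktop when up; round black cap, 22 mm, with a white minus mark
- less_key (a joint): travel of the minus key: 0 up, 0.0075 m fully down, against a hard stop. It counts as pressed from 0.003 m; 0.004 to 0.006 is a light press. A spring pushes it up: 2 N starts it, 4.4 N holds it at 0.003, 6 N at 0.005, 8 N fully down
- more_key_top (a point): the top of the plus key, just right of the display window, fourth from the left; hob frame (-143, -55) mm, centre of the cap's flat top, 9 mm above the control panel and 71 mm above the worktop when up; round black cap, 22 mm, with a white plus mark
- more_key (a joint): travel of the plus key: 0 up, 0.0075 m fully down, against a hard stop. It counts as pressed from 0.003 m; 0.004 to 0.006 is a light press. A spring pushes it up: 2 N starts it, 4.4 N holds it at 0.003, 6 N at 0.005, 8 N fully down
- right_key_top (a point): the top of the right zone's key, in front of the right zone, fifth from the left; hob frame (-143, -150) mm, centre of the cap's flat top, 9 mm above the control panel and 71 mm above the worktop when up; square black cap, 24 mm, with a white ring mark
- right_key (a joint): travel of the right zone's key: 0 up, 0.0075 m fully down, against a hard stop. It counts as pressed from 0.003 m; 0.004 to 0.006 is a light press. A spring pushes it up: 2 N starts it, 4.4 N holds it at 0.003, 6 N at 0.005, 8 N fully down
- power_key_top (a point): the top of the on/off key, at the right-hand end of the row; hob frame (-143, -240) mm, centre of the cap's flat top, 9 mm above the control panel and 71 mm above the worktop when up; the largest round black cap, 28 mm across, with a white broken ring and a bar
- power_key (a joint): travel of the on/off key: 0 up, 0.0075 m fully down, against a hard stop. It counts as pressed from 0.003 m; 0.004 to 0.006 is a light press. A spring pushes it up: 2 N starts it, 4.4 N holds it at 0.003, 6 N at 0.005, 8 N fully down
- saucepan: the deep steel saucepan with its lid on (lid and pan are one piece): 160 mm across, 105 mm high plus a black lid knob to 127 mm, one long black handle along its +x reaching 250 mm from its centre at 75 to 92 mm height. Origin: centre of its underside. It stands within 15 mm of the centre of one of the two zones, its handle turned roughly to the rear of the hob
- frying_pan: bystander on the other zone: open shallow dark grey frying pan, 236 mm across the rim, 45 mm high, long steel handle along its +x reaching 300 mm from its centre at 36 to 58 mm height, turned roughly to the rear. Origin: centre of its underside
- jug: bystander: cream ceramic jug, 92 mm across, 105 mm high, loop handle along its +y to 75 mm from the axis. Origin: centre of its underside, on the worktop beside the hob
- pepper_mill: bystander: turned wooden pepper mill, 58 mm across, 168 mm high, standing on the worktop beside the hob. Origin: centre of its underside

How it is judged:
By the outcome, as a careful person would: the job done as asked, in the order asked, and still so for the second after the job is handed in, with the robot touching nothing.
It also fails if it takes over 54 s, if anything falls off the work surface, if the arm or the gripper's body presses on something with over 40 N, if the wrist force passes 120 N, or if a joint passes its speed limit or range.

## Robot

A 6-joint arm with a two-finger parallel gripper is mounted at the origin on the work surface. World frame = base frame: x ahead of the robot, y to its left, z up, the work surface at z = 0. Lengths are in mm, angles in rad, forces in N, time in s.
With the tool pointing down it reaches from about 350 to 975 mm from the base axis. Payload 4.9 kg.
Tool frame: the origin (TCP) lies between the finger pads; the fingertips stand 22 mm ahead of it and the grasp point (between the pads) lies 3 mm ahead of it; z points along the fingers, y is the line along which they close (so a half turn about z gives the same grasp; the last joint's range is limited). The gripper opens to 85 mm and grips with 20 to 120 N. Pads are 22 mm wide; open, the fingers measure 114 mm over their backs; the gripper's body (76 mm by 85 mm) begins 54 mm behind the grasp point. The pads swing forward as they close: fully open they stand 13 mm farther back than shut.
Start: joints at [-1.384, 0.053, 1.613, -0, 1.476, -0.119], TCP at [188.155, -595.986, 253.304] pointing down, gripper open.
Joint ranges: [-3.01, 3.01], [-1.01, 2.22], [0.06, 2.58], [-1.02, 4.17], [0.09, 2.62], [-3.14, 3.14]. Speed limits (rad/s): [2.57, 2.57, 3.14, 3.14, 3.14, 3.14].

## Interface

Orientations are given as a rotation vector (axis times angle).
In Python, from workcell import state, camera, hand_in gives the robot as it stands.
- The arm moves only by the shell command python3 -m jog 'ROWS' [FORCE]. ROWS is JSON, a list of rows, each an object with "offset": the shift along the world's x, y, z in units of 30 mm (1.0 is 30 mm), a list of three; "dr": the turn, a rotation vector about the world's x, y, z in units of 5 degrees (1.0 is 5 degrees), a list of three; "claw": the opening, from 0 (shut) to 1 (fully open). A call has exactly 10 rows; each row is the pose to reach, as a shift and turn from the pose commanded when the call began; what a row does not reach only later rows make up. A row lasts 1/10 s, in which the tool goes at most 50 mm and 8.59 degrees, less where a joint would pass 70% of its speed; a pose out of reach is approached as far as the arm can. A call with a gripper value outside its range is refused whole. The fingers move at their own pace and stop on an object; FORCE is the grip in N (left out, the last holds). Time passes only in rows, so rows that repeat a pose let the fingers close, or fill a call up. It gives the time, the measured TCP pose, the force, the opening and the grip force at its end, in the units of the state.
- state(): the state, without advancing time (a new reading comes with each control period).
- camera(name): name is "scene" or "top" or "wrist"; returns a dict with "pixels" (480x640x3 uint8, red, green, blue), "range_z" (480x640 float32, mm along the optical axis (not along the pixel's ray), 0 where there is no reading), "camera_matrix" (3x3 intrinsics, pixels), "rvec" (rotation vector, rad) and "tvec" (3), from world to camera coordinates, as OpenCV has them; the wrist camera has in their place "hand_eye" (4x4, takes a point from camera to tool coordinates, whose origin is the TCP and whose axes are the flange's). Camera axes: x right, y down, z forward; pixel columns grow to the right and rows downward; lengths in mm; the calibration is good to about 2 mm. A picture is of the moment at which its call begins: read the wrist's pose just before it.
- hand_in(): hands the job in; it is judged then, once.
The state is a dict: "t": time; "joint_pos": joint angles; "qvel": joint speeds; "tau": joint torques, N m; "ee_pos": TCP position; "ee_rot": TCP orientation; "wrist_force": force on the tool from outside, world axes, zero at the start; "torque": the same for the moment, N m; "finger_gap": opening from 0.0 (shut) to 1.0 (fully open); "gripper_force": force on a finger pad.
Only numpy, scipy, OpenCV 4.12 (cv2) and the standard library are available. Lean on these libraries where they do the work, as an engineer would, in place of code of your own. Each camera call takes 0.05 s, during which the arm holds its last target. There are 200 camera calls.

## Working session

There is one attempt and no reset: what is moved stays moved. The work goes in short steps, Python scripts to look and compute and a shell command to move; the robot and the scene stay as the last step left them, time stands still between calls to the robot, and variables do not carry over. Pictures are saved under pics/ and viewed, at most 10 in all, crops included, and the job is handed in when it is done.

```bash
mkdir -p pics; python3 - <<'E'
from workcell import state,camera
import cv2,numpy as np
s=state();print(s)
for n in("top","scene"):
    c=camera(n);cv2.imwrite(f"pics/{n}0.png",c["pixels"][:,:,::-1]);np.savez(f"{n}0.npz",**c)
    print(n,c["camera_matrix"],c["rvec"],c["tvec"])
E
```

```text
{'t': 0.0, 'joint_pos': array([-1.38401398e+00,  5.33332909e-02,  1.61429203e+00, -1.80373290e-05,
        1.47599589e+00, -1.18977450e-01]), 'qvel': array([ 1.04250985e-03, -1.29059394e-03,  5.59362365e-05, -2.33360352e-04,
       -1.51475810e-03,  8.17321762e-04]), 'tau': array([ 1.40516637e-03, -3.93681800e+01, -3.70174098e+01, -1.09809398e-04,
        7.11614237e-03,  8.04695020e-06]), 'ee_pos': array([ 188.0376015 , -595.43749143,  252.07875717]), 'ee_rot': array([-3.10294748e+00, -4.78111684e-01,  1.36106803e-04]), 'wrist_force': array([-0.42531054, -0.11356178, -0.15522569]), 'torque': array([ 0.01385156,  0.01504107, -0.01977022]), 'gripper_force': 0.0, 'finger_gap': 1.001042593833775}
top [[487.53521613   0.         310.87250198]
 [  0.         487.53521613 233.47131448]
 [  0.           0.           1.        ]] [ 2.14584266 -2.1063046   0.20730318] [  13.37782207  580.96992989 1088.89522431]
scene [[493.3472128    0.         316.04932771]
 [  0.         493.3472128  241.51553547]
 [  0.           0.           1.        ]] [ 0.87636878  2.64691578 -0.951181  ] [ 464.98684056 -235.44377672 1699.78644259]
```

View pics/top0.png

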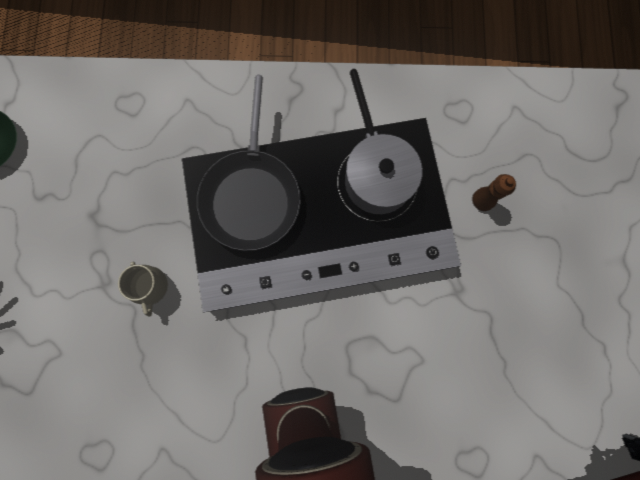

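View pics/scene0.png

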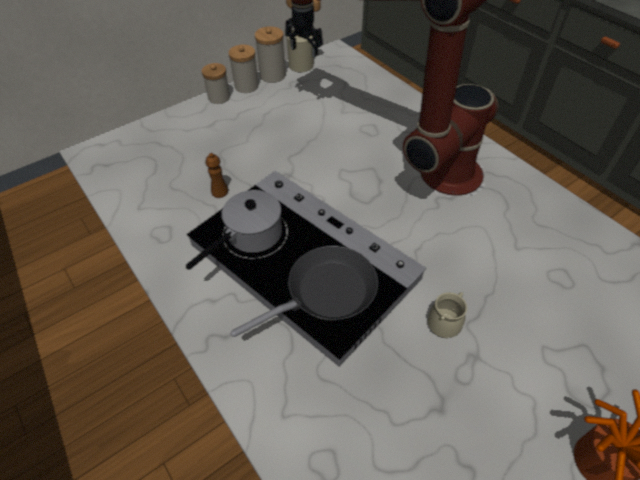

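The top view shows the saucepan (384,172) on the right zone. The keys run from lock at (227,289) to power at (433,252), with plus at (354,267) and right-zone at (394,259). Next I project them onto z = 71 and fit the hob pose.

```bash
cat > h.py <<'E'
import numpy as np,cv2
def plane(c,uv,z):
    R=cv2.Rodrigues(c["rvec"])[0];o=-R.T@c["tvec"]
    d=R.T@np.linalg.solve(c["camera_matrix"],[*uv,1]);return o+d*(z-o[2])/d[2]
Y={'lock':240,'left':150,'less':55,'more':-55,'right':-150,'power':-240}
def blob(g,u,v,w=11,t=75):
    u,v=int(u),int(v);p=(g[v-w:v+w+1,u-w:u+w+1]<t).astype(np.uint8)
    p=cv2.morphologyEx(p,cv2.MORPH_CLOSE,np.ones((5,5)))
    n,l,s,ce=cv2.connectedComponentsWithStats(p);i=1+np.argmax(s[1:,4]);return ce[i]+[u-w,v-w],s[i]
E
python3 - <<'E'
from h import *
c=dict(np.load("top0.npz"));g=cv2.cvtColor(c["pixels"],cv2.COLOR_RGB2GRAY)
P=[];H=[]
for k,(u,v) in dict(lock=(227,289),left=(265,282),less=(307,275),more=(354,267),right=(394,259),power=(433,252)).items():
    q,s=blob(g,u,v);p=plane(c,q,71);P.append(p[:2]);H.append((-143,Y[k]));print(k,q.round(1),s,p.round(1))
P=np.array(P);H=np.array(H,float)
hm,pm=H.mean(0),P.mean(0);U,S,V=np.linalg.svd((H-hm).T@(P-pm));
a=np.sum((H-hm)[:,0]*(P-pm)[:,1]-(H-hm)[:,1]*(P-pm)[:,0]);b=np.sum((H-hm)*(P-pm));th=np.arctan2(a,b)
R=np.array([[np.cos(th),-np.sin(th)],[np.sin(th),np.cos(th)]]);t=pm-R@hm
print("th",th,"t",t);F=(R@H.T).T+t;print(F.round(1),(F-P).round(1))
print('zones',R@[45,150]+t,R@[45,-150]+t)
print('pan',plane(c,(386,167),127), 'panel depth', c["range_z"][285,245],)
q=np.array([285,245]);Rm=cv2.Rodrigues(c["rvec"])[0]
z=c["range_z"][285,245];print(Rm.T@(np.linalg.solve(c["camera_matrix"],[245,285,1])*z-c["tvec"]))
E
```

```text
lock [226.2 289.2] [ 5  6 11 11 84] [445.7 213.1  71. ]
left [265.3 282.1] [  6   5  12  13 127] [463.4 125.5  71. ]
less [306.5 274.8] [ 6  6 10 10 79] [481.7  32.6  71. ]
more [353.7 266.5] [ 6  6 10 10 84] [502.7 -75.   71. ]
right [393.9 259. ] [  5   5  13  13 133] [ 521.6 -167.1   71. ]
power [432.1 252.4] [  4   5  13  14 137] [ 538.7 -255.3   71. ]
th 0.19592635914180584 t [632.55898347   6.83003377]
[[ 445.6  214.4]
 [ 463.1  126.1]
 [ 481.6   32.9]
 [ 503.   -75. ]
 [ 521.5 -168.1]
 [ 539.  -256.4]] [[-0.1  1.3]
 [-0.3  0.6]
 [-0.1  0.3]
 [ 0.3  0. ]
 [-0.1 -1.1]
 [ 0.4 -1.1]]
zones [647.49674415 162.7205829 ] [ 705.8993204  -131.53974247]
pan [ 722.73372528 -142.15103247  127.        ] panel depth 1110.8221
[456.54066343 172.16410531  63.4336652 ]
```

```bash
python3 -m jog '[{"offset":[1.2,1.2,0],"dr":[0,0,0],"claw":0},{"offset":[2.4,2.3,0],"dr":[0,0,0],"claw":0},{"offset":[3.6,3.5,0],"dr":[0,0,0],"claw":0},{"offset":[4.8,4.6,-0.4],"dr":[0,0,0],"claw":0},{"offset":[6,5.8,-0.8],"dr":[0,0,0],"claw":0},{"offset":[7.2,7,-1.2],"dr":[0,0,0],"claw":0},{"offset":[8.4,8.2,-1.6],"dr":[0,0,0],"claw":0},{"offset":[9.6,9.4,-2],"dr":[0,0,0],"claw":0},{"offset":[10.8,10.5,-2.4],"dr":[0,0,0],"claw":0},{"offset":[11.7,11.33,-2.8],"dr":[0,0,0],"claw":0}]'
python3 -m jog '[{"offset":[0,0,0],"dr":[0,0,0],"claw":0},{"offset":[0,0,0],"dr":[0,0,0],"claw":0},{"offset":[0,0,0],"dr":[0,0,0],"claw":0},{"offset":[0,0,0],"dr":[0,0,0],"claw":0},{"offset":[0,0,0],"dr":[0,0,0],"claw":0},{"offset":[0,0,0],"dr":[0,0,0],"claw":0},{"offset":[0,0,0],"dr":[0,0,0],"claw":0},{"offset":[0,0,0],"dr":[0,0,0],"claw":0},{"offset":[0,0,0],"dr":[0,0,0],"claw":0},{"offset":[0,0,0],"dr":[0,0,0],"claw":0}]'
python3 - <<'E'
from workcell import state,camera
import cv2,numpy as np
s=state();c=camera("wrist");np.savez("w1.npz",R=s["ee_rot"],p=s["ee_pos"],**c);cv2.imwrite("pics/w1.png",c["pixels"][:,:,::-1]);print(s["ee_pos"],s["ee_rot"],s["wrist_force"],s["finger_gap"],c["hand_eye"])
c=camera("top");cv2.imwrite("pics/t1.png",cv2.resize(c["pixels"][180:330,180:500,::-1],None,fx=2.5,fy=2.5))
E
```

```text
t: 1.1
ee_pos: [540.4, -254.3, 168.9]
ee_rot: [3.104, 0.479, 0.001]
wrist_force: [0.6, -0.8, -0.4]
finger_gap: -0.001
gripper_force: 0.0
t: 2.1
ee_pos: [539.1, -256.1, 169.3]
ee_rot: [-3.105, -0.478, 0.0]
wrist_force: [0.4, 0.4, -0.1]
finger_gap: 0.004
gripper_force: 0.0
[ 539.1429869  -256.06563103  169.27136319] [-3.10489367e+00 -4.78476055e-01  1.97287553e-05] [ 0.43979892  0.39727052 -0.12022554] 0.004460149772283892 [[ 7.17192789e-04 -9.51410266e-01 -3.07925301e-01  7.90603189e+01]
 [ 9.99999709e-01  7.62304075e-04 -2.62120123e-05  1.28507495e-02]
 [ 2.59671090e-04 -3.07925193e-01  9.51410536e-01 -1.20797458e+02]
 [ 0.00000000e+00  0.00000000e+00  0.00000000e+00  1.00000000e+00]]
```

View pics/w1.png

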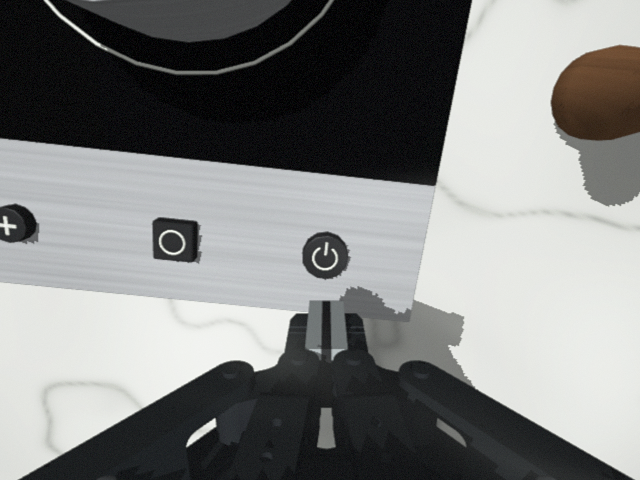

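The wrist view shows the power key's mark at (325,256), the right-zone mark at (172,243), and the fingertips at (326,305), in line with the power key. I'll check both keys at z = 71.

```bash
python3 - <<'E'
import numpy as np,cv2
c=dict(np.load("w1.npz"));T=np.eye(4);T[:3,:3]=cv2.Rodrigues(c["R"])[0];T[:3,3]=c["p"];M=T@c["hand_eye"]
for n,u in dict(power=(324.5,256),right=(172.5,242.5),more=(7,225)).items():
    d=M[:3,:3]@np.linalg.solve(c["camera_matrix"],[*u,1]);print(n,(M[:3,3]+d*(71-M[2,3])/d[2]).round(1))
E
```

```text
power [ 539.4 -255.2   71. ]
right [ 520.5 -167.7   71. ]
more [502.1 -74.5  71. ]
```

```bash
python3 -m jog '[{"offset":[0,0.02,-0.8],"dr":[0,0,0],"claw":0},{"offset":[0,0.02,-1.6],"dr":[0,0,0],"claw":0},{"offset":[0,0.02,-2.1],"dr":[0,0,0],"claw":0},{"offset":[0,0.02,-2.3],"dr":[0,0,0],"claw":0},{"offset":[0,0.02,-2.4],"dr":[0,0,0],"claw":0},{"offset":[0,0.02,-2.5],"dr":[0,0,0],"claw":0},{"offset":[0,0.02,-2.54],"dr":[0,0,0],"claw":0},{"offset":[0,0.02,-2.58],"dr":[0,0,0],"claw":0},{"offset":[0,0.02,-2.58],"dr":[0,0,0],"claw":0},{"offset":[0,0.02,-2.58],"dr":[0,0,0],"claw":0}]'
```

```text
t: 3.2
ee_pos: [539.7, -255.8, 92.9]
ee_rot: [3.104, 0.478, 0.002]
wrist_force: [-0.2, -0.4, 2.3]
finger_gap: -0.002
gripper_force: 1.0
```

```bash
python3 -m jog '[{"offset":[0,0,-0.03],"dr":[0,0,0],"claw":0},{"offset":[0,0,-0.06],"dr":[0,0,0],"claw":0},{"offset":[0,0,-0.1],"dr":[0,0,0],"claw":0},{"offset":[0,0,-0.13],"dr":[0,0,0],"claw":0},{"offset":[0,0,-0.13],"dr":[0,0,0],"claw":0},{"offset":[0,0,-0.13],"dr":[0,0,0],"claw":0},{"offset":[0,0,-0.13],"dr":[0,0,0],"claw":0},{"offset":[0,0,-0.13],"dr":[0,0,0],"claw":0},{"offset":[0,0,-0.13],"dr":[0,0,0],"claw":0},{"offset":[0,0,-0.13],"dr":[0,0,0],"claw":0}]'
python3 -c "
from workcell import state
print(state()['wrist_force'],state()['ee_pos'])"
```

```text
t: 4.2
ee_pos: [539.7, -255.8, 88.7]
ee_rot: [3.104, 0.478, 0.002]
wrist_force: [1.5, 0.2, 4.8]
finger_gap: 0.0
gripper_force: 2.7
[1.52416159 0.21886402 4.79882355] [ 539.68531685 -255.82638177   88.71166445]
```

```bash
python3 -m jog '[{"offset":[0,0,-0.02],"dr":[0,0,0],"claw":0},{"offset":[0,0,-0.05],"dr":[0,0,0],"claw":0},{"offset":[0,0,-0.05],"dr":[0,0,0],"claw":0},{"offset":[0,0,-0.05],"dr":[0,0,0],"claw":0},{"offset":[0,0,-0.05],"dr":[0,0,0],"claw":0},{"offset":[0,0,-0.05],"dr":[0,0,0],"claw":0},{"offset":[0,0,-0.05],"dr":[0,0,0],"claw":0},{"offset":[0,0,-0.05],"dr":[0,0,0],"claw":0},{"offset":[0,0,-0.05],"dr":[0,0,0],"claw":0},{"offset":[0,0,-0.05],"dr":[0,0,0],"claw":0}]'
```

```text
t: 5.2
ee_pos: [539.7, -255.8, 87.4]
ee_rot: [3.104, 0.478, 0.002]
wrist_force: [0.8, 0.0, 6.8]
finger_gap: -0.001
gripper_force: 3.2
```

```bash
python3 -m jog '[{"offset":[0,0,0.4],"dr":[0,0,0],"claw":0},{"offset":[0,0,1],"dr":[0,0,0],"claw":0},{"offset":[0,0,1],"dr":[0,0,0],"claw":0},{"offset":[-0.15,0.73,1],"dr":[0,0,0],"claw":0},{"offset":[-0.3,1.46,1],"dr":[0,0,0],"claw":0},{"offset":[-0.45,2.19,1],"dr":[0,0,0],"claw":0},{"offset":[-0.61,2.92,1],"dr":[0,0,0],"claw":0},{"offset":[-0.61,2.92,1],"dr":[0,0,0],"claw":0},{"offset":[-0.61,2.92,0.8],"dr":[0,0,0],"claw":0},{"offset":[-0.61,2.92,0.6],"dr":[0,0,0],"claw":0}]'
python3 -m jog '[{"offset":[0,0,-0.2],"dr":[0,0,0],"claw":0},{"offset":[0,0,-0.3],"dr":[0,0,0],"claw":0},{"offset":[0,0,-0.4],"dr":[0,0,0],"claw":0},{"offset":[0,0,-0.45],"dr":[0,0,0],"claw":0},{"offset":[0,0,-0.48],"dr":[0,0,0],"claw":0},{"offset":[0,0,-0.5],"dr":[0,0,0],"claw":0},{"offset":[0,0,-0.53],"dr":[0,0,0],"claw":0},{"offset":[0,0,-0.53],"dr":[0,0,0],"claw":0},{"offset":[0,0,-0.53],"dr":[0,0,0],"claw":0},{"offset":[0,0,-0.53],"dr":[0,0,0],"claw":0}]'
python3 -c "
from workcell import camera
import cv2
c=camera('scene');cv2.imwrite('pics/s2.png',cv2.resize(c['pixels'][130:370,160:480,::-1],None,fx=2.4,fy=2.4))"
```

```text
t: 6.2
ee_pos: [520.9, -168.6, 103.9]
ee_rot: [3.105, 0.478, -0.0]
wrist_force: [-0.6, -0.8, -0.0]
finger_gap: -0.003
gripper_force: 0.0
t: 7.2
ee_pos: [521.0, -168.2, 89.0]
ee_rot: [3.104, 0.478, 0.0]
wrist_force: [-3.7, -2.1, 4.6]
finger_gap: -0.0
gripper_force: 2.5
```

View pics/s2.png

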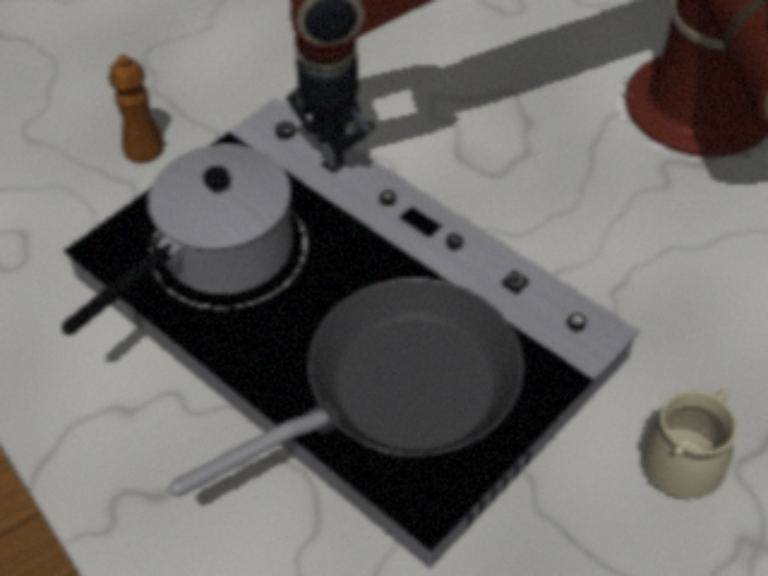

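The scene view shows the fingertip at (335,160) on the right-zone key, with the pans, hob and bystanders unmoved. I'll press a little further.

```bash
python3 -m jog '[{"offset":[0,0,-0.02],"dr":[0,0,0],"claw":0},{"offset":[0,0,-0.04],"dr":[0,0,0],"claw":0},{"offset":[0,0,-0.06],"dr":[0,0,0],"claw":0},{"offset":[0,0,-0.06],"dr":[0,0,0],"claw":0},{"offset":[0,0,-0.06],"dr":[0,0,0],"claw":0},{"offset":[0,0,-0.06],"dr":[0,0,0],"claw":0},{"offset":[0,0,-0.06],"dr":[0,0,0],"claw":0},{"offset":[0,0,-0.06],"dr":[0,0,0],"claw":0},{"offset":[0,0,-0.06],"dr":[0,0,0],"claw":0},{"offset":[0,0,-0.06],"dr":[0,0,0],"claw":0}]'
```

```text
t: 8.25
ee_pos: [521.0, -168.2, 87.5]
ee_rot: [3.104, 0.478, 0.0]
wrist_force: [-4.1, -1.6, 6.2]
finger_gap: -0.004
gripper_force: 3.2
```

```bash
python3 -m jog '[{"offset":[0,0,0.4],"dr":[0,0,0],"claw":0},{"offset":[0,0,1],"dr":[0,0,0],"claw":0},{"offset":[0,0,1],"dr":[0,0,0],"claw":0},{"offset":[-0.15,0.78,1],"dr":[0,0,0],"claw":0},{"offset":[-0.3,1.55,1],"dr":[0,0,0],"claw":0},{"offset":[-0.45,2.33,1],"dr":[0,0,0],"claw":0},{"offset":[-0.6,3.1,1],"dr":[0,0,0],"claw":0},{"offset":[-0.6,3.1,1],"dr":[0,0,0],"claw":0},{"offset":[-0.6,3.1,0.8],"dr":[0,0,0],"claw":0},{"offset":[-0.6,3.1,0.6],"dr":[0,0,0],"claw":0}]'
python3 -m jog '[{"offset":[0,0,-0.1],"dr":[0,0,0],"claw":0},{"offset":[0,0,-0.2],"dr":[0,0,0],"claw":0},{"offset":[0,0,-0.3],"dr":[0,0,0],"claw":0},{"offset":[0,0,-0.38],"dr":[0,0,0],"claw":0},{"offset":[0,0,-0.42],"dr":[0,0,0],"claw":0},{"offset":[0,0,-0.46],"dr":[0,0,0],"claw":0},{"offset":[0,0,-0.5],"dr":[0,0,0],"claw":0},{"offset":[0,0,-0.54],"dr":[0,0,0],"claw":0},{"offset":[0,0,-0.54],"dr":[0,0,0],"claw":0},{"offset":[0,0,-0.54],"dr":[0,0,0],"claw":0}]'
```

```text
t: 9.25
ee_pos: [503.1, -75.4, 104.3]
ee_rot: [3.105, 0.478, 0.001]
wrist_force: [-0.7, -0.5, -0.2]
finger_gap: 0.002
gripper_force: 0.0
t: 10.25
ee_pos: [502.9, -75.1, 89.0]
ee_rot: [3.104, 0.479, -0.0]
wrist_force: [-4.2, -1.0, 4.7]
finger_gap: -0.001
gripper_force: 2.6
```

```bash
python3 -m jog '[{"offset":[0,0,-0.02],"dr":[0,0,0],"claw":0},{"offset":[0,0,-0.04],"dr":[0,0,0],"claw":0},{"offset":[0,0,-0.06],"dr":[0,0,0],"claw":0},{"offset":[0,0,-0.06],"dr":[0,0,0],"claw":0},{"offset":[0,0,-0.06],"dr":[0,0,0],"claw":0},{"offset":[0,0,-0.06],"dr":[0,0,0],"claw":0},{"offset":[0,0,-0.06],"dr":[0,0,0],"claw":0},{"offset":[0,0,-0.06],"dr":[0,0,0],"claw":0},{"offset":[0,0,-0.06],"dr":[0,0,0],"claw":0},{"offset":[0,0,-0.06],"dr":[0,0,0],"claw":0}]'
```

```text
t: 11.25
ee_pos: [503.0, -75.1, 87.4]
ee_rot: [3.104, 0.479, -0.0]
wrist_force: [-4.4, -1.1, 6.0]
finger_gap: -0.001
gripper_force: 3.2
```

```bash
python3 -m jog '[{"offset":[0,0,0.4],"dr":[0,0,0],"claw":0},{"offset":[0,0,1.2],"dr":[0,0,0],"claw":0},{"offset":[0,0,1.5],"dr":[0,0,0],"claw":0},{"offset":[-0.3,1.5,1.5],"dr":[0,0,0],"claw":0},{"offset":[-0.6,3,1.5],"dr":[0,0,0],"claw":0},{"offset":[-0.9,4.5,1.5],"dr":[0,0,0],"claw":0},{"offset":[-1.2,6,1.5],"dr":[0,0,0],"claw":0},{"offset":[-1.5,7.5,1.5],"dr":[0,0,0],"claw":0},{"offset":[-1.8,9,1.5],"dr":[0,0,0],"claw":0},{"offset":[-1.91,9.61,1.5],"dr":[0,0,0],"claw":0}]'
python3 -m jog '[{"offset":[0,0,0],"dr":[0,0,0],"claw":0},{"offset":[0,0,0],"dr":[0,0,0],"claw":0},{"offset":[0,0,0],"dr":[0,0,0],"claw":0},{"offset":[0,0,0],"dr":[0,0,0],"claw":0},{"offset":[0,0,0],"dr":[0,0,0],"claw":0},{"offset":[0,0,0],"dr":[0,0,0],"claw":0},{"offset":[0,0,0],"dr":[0,0,0],"claw":0},{"offset":[0,0,0],"dr":[0,0,0],"claw":0},{"offset":[0,0,0],"dr":[0,0,0],"claw":0},{"offset":[0,0,0],"dr":[0,0,0],"claw":0}]'
python3 - <<'E'
from workcell import state,camera
import cv2,numpy as np
s=state();c=camera("wrist");np.savez("w2.npz",R=s["ee_rot"],p=s["ee_pos"],**c);cv2.imwrite("pics/w2.png",c["pixels"][:,:,::-1]);print(s["ee_pos"],s["ee_rot"])
E
```

```text
t: 12.25
ee_pos: [444.3, 216.7, 131.8]
ee_rot: [-3.103, -0.484, -0.001]
wrist_force: [0.6, -0.3, -0.5]
finger_gap: -0.003
gripper_force: 0.0
t: 13.25
ee_pos: [445.6, 213.4, 131.8]
ee_rot: [-3.105, -0.479, -0.0]
wrist_force: [-0.0, -0.5, -0.5]
finger_gap: -0.004
gripper_force: 0.0
[445.57037815 213.44816971 131.83055407] [-3.10488813e+00 -4.78572772e-01 -1.22736565e-04]
```

View pics/w2.png

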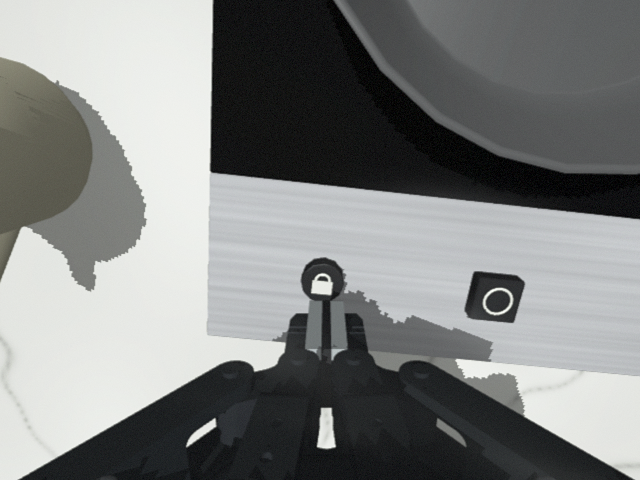

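The wrist view shows the lock cap top near (321,282) and the fingertips at column 327, about 1–2 mm off, so I descend with a small +y correction.

```bash
python3 -m jog '[{"offset":[0,0.03,-0.5],"dr":[0,0,0],"claw":0},{"offset":[0,0.03,-0.9],"dr":[0,0,0],"claw":0},{"offset":[0,0.03,-1.1],"dr":[0,0,0],"claw":0},{"offset":[0,0.03,-1.2],"dr":[0,0,0],"claw":0},{"offset":[0,0.03,-1.28],"dr":[0,0,0],"claw":0},{"offset":[0,0.03,-1.34],"dr":[0,0,0],"claw":0},{"offset":[0,0.03,-1.39],"dr":[0,0,0],"claw":0},{"offset":[0,0.03,-1.44],"dr":[0,0,0],"claw":0},{"offset":[0,0.03,-1.44],"dr":[0,0,0],"claw":0},{"offset":[0,0.03,-1.44],"dr":[0,0,0],"claw":0}]'
```

```text
t: 14.3
ee_pos: [445.7, 214.4, 89.1]
ee_rot: [-3.105, -0.479, -0.001]
wrist_force: [-2.5, -1.1, 5.1]
finger_gap: -0.004
gripper_force: 2.5
```

```bash
python3 -m jog '[{"offset":[0,0,-0.02],"dr":[0,0,0],"claw":0},{"offset":[0,0,-0.04],"dr":[0,0,0],"claw":0},{"offset":[0,0,-0.05],"dr":[0,0,0],"claw":0},{"offset":[0,0,-0.05],"dr":[0,0,0],"claw":0},{"offset":[0,0,-0.05],"dr":[0,0,0],"claw":0},{"offset":[0,0,-0.05],"dr":[0,0,0],"claw":0},{"offset":[0,0,-0.05],"dr":[0,0,0],"claw":0},{"offset":[0,0,-0.05],"dr":[0,0,0],"claw":0},{"offset":[0,0,-0.05],"dr":[0,0,0],"claw":0},{"offset":[0,0,-0.05],"dr":[0,0,0],"claw":0}]'
```

```text
t: 15.3
ee_pos: [445.8, 214.4, 87.8]
ee_rot: [-3.105, -0.479, -0.001]
wrist_force: [-3.7, -1.0, 5.0]
finger_gap: 0.004
gripper_force: 3.0
```

```bash
python3 -m jog '[{"offset":[0,0,-0.01],"dr":[0,0,0],"claw":0},{"offset":[0,0,-0.01],"dr":[0,0,0],"claw":0},{"offset":[0,0,-0.01],"dr":[0,0,0],"claw":0},{"offset":[0,0,0.4],"dr":[0,0,0],"claw":0},{"offset":[0,0,1.4],"dr":[0,0,0],"claw":0},{"offset":[0,0,2.6],"dr":[0,0,0],"claw":0},{"offset":[0,0,3.5],"dr":[0,0,0],"claw":0},{"offset":[0,0,4],"dr":[0,0,0],"claw":0},{"offset":[0,0,4],"dr":[0,0,0],"claw":0},{"offset":[0,0,4],"dr":[0,0,0],"claw":0}]'
python3 -c "
from workcell import camera
import cv2
c=camera('scene');cv2.imwrite('pics/s3.png',cv2.resize(c['pixels'][130:370,160:480,::-1],None,fx=2.4,fy=2.4))"
```

```text
t: 16.3
ee_pos: [445.1, 214.2, 206.1]
ee_rot: [3.105, 0.478, -0.002]
wrist_force: [-0.3, 0.1, 0.3]
finger_gap: -0.002
gripper_force: 0.0
```

View pics/s3.png

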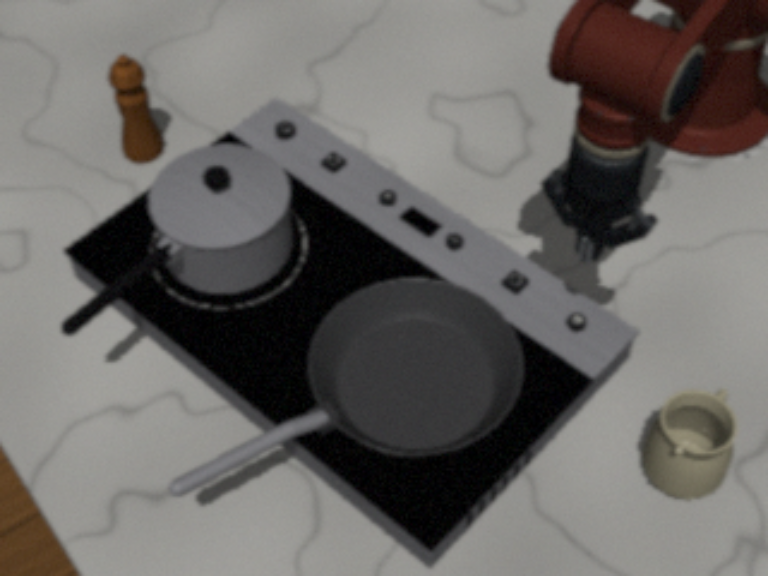

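The arm is clear. All six keys, from (285,130) to (577,322), look up, and nothing has shifted.

```bash
python3 -c "
from workcell import hand_in
print(hand_in())"
```

```text
the job is handed in; nothing more can be done
None
```

I pressed on/off, right zone (under the saucepan), plus and lock in that order, each lightly (about 5–7 N at the wrist), letting each up before the next; nothing visibly moved, and I handed the job in at about 16 s (no verdict was returned).

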